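Set the camera stand's column square and hold it

ROBOT

A 6-joint arm with a two-finger parallel gripper is mounted at the origin on the work surface. World frame = base frame: x ahead of the robot, y to its left, z up, the work surface at z = 0. Lengths are in mm, angles in rad, forces in N, time in s.
With the tool pointing down it reaches from about 300 to 1000 mm from the base axis. Payload 5.1 kg.
Tool frame: the origin (TCP) lies midway between the tips of the shut fingers; the grasp point (between the pads) lies 19 mm behind it; z points along the fingers, y is the direction in which the jaws open and shut (so a half turn about z gives the same grasp; the last joint's range is limited). The gripper opens to 95 mm and grips with 3 to 60 N. Pads are 20 mm wide; open, the fingers measure 119 mm over their backs; the gripper's body (75 mm by 180 mm) begins 59 mm behind the grasp point.
Start: joints at [1.053, 0.124, 1.65, -0, 1.367, -0.083], TCP at [273.817, 589.499, 214.656] pointing down, gripper open.
Joint ranges: [-2.61, 2.61], [-1.02, 2.33], [0.03, 2.71], [-1.35, 4.49], [0.32, 2.68], [-2.91, 2.91]. Speed limits (rad/s): [2.57, 2.57, 3.14, 3.14, 3.14, 3.14].

INTERFACE

Orientations are given as a unit quaternion [x, y, z, w].
In Python, from plant import * gives the robot as it stands. The module is installed in compiled form; this text tells all that it offers.
- The arm moves only by the shell command python3 -m creep 'ROWS' [OPENING] [FORCE]. ROWS is JSON, a list of rows, each a list of 6 numbers: the shift along the tool's x, y, z in units of 80 mm (1.0 is 80 mm), then the turn, a rotation vector about the tool's x, y, z in units of 1.5 rad (1.0 is 1.5 rad). In form: [[dx, dy, dz, rx, ry, rz], ...]. A call has exactly 5 rows; each row is the pose to reach, as a shift and turn from the pose measured when the call began, along the tool's axes at that moment; what a row does not reach only later rows make up. A row lasts 1/12 s, in which the tool goes at most 41.7 mm and 7.16 degrees, less where a joint would pass 70% of its speed; a pose out of reach is approached as far as the arm can. A call with a number of a shift or a turn outside -1 to 1 is refused whole. A call with a gripper value outside its range is refused whole. OPENING is the opening, from 0 (shut) to 1 (fully open), set as the call begins (- or left out, the last holds). The fingers move at their own pace and stop on an object; FORCE is the grip in N (left out, the last holds). Time passes only in rows, so rows that repeat a pose let the fingers close, or fill a call up. It gives the time, the measured TCP pose, the force and the opening at its end, in the units of the state.
- sense(): the state, without advancing time (a new reading comes with each control period).
- grab_frame(name): name is "scene" or "top"; returns the picture (400x640x3 uint8, red, green, blue); there is no depth.
- calibration(name): a dict with "fx", "fy", "cx", "cy" (pixels), "extrinsics" (4x4, takes a point from camera to world coordinates). Camera axes: x right, y down, z forward; pixel columns grow to the right and rows downward; lengths in mm; the calibration is good to about 2 mm. A picture is of the moment at which its call begins. calibration takes no time and is no camera call.
- sign_off(): hands the job in, once; it reports no verdict.
The state is a dict: "t": time; "joint_pos": joint angles; "joint_velocities": joint speeds; "tau": joint torques, N m; "ee_pos": TCP position; "tool_rot": TCP orientation; "force": force on the tool from outside, world axes, zero at the start; "ft_torque": the same for the moment, N m; "grip_width": finger opening in mm.
Only numpy, scipy, OpenCV 4.12 (cv2) and the standard library are available. Lean on these libraries where they do the work, as an engineer would, in place of code of your own. Each camera call takes 0.05 s, during which the arm holds its last target.

TASK

The column of the camera stand is loose on its cross-bolt and leans over the base plate. Pick up the aluminium assembly square and press it into the corner between plate and column, in the middle of the column's front face, until its sole lies flat on the plate and its upright leg flat on the column, so that the square alone, not the gripper, brings the column upright. Finish still gripping the square and pressing it firmly (some 10 N) against both plate and column while a colleague tightens the bolt, and leave everything else where it is.

Things in the scene. Friction and masses are not known exactly. Their poses are not given: they have to be found in the camera images.
- square_leg (a point): assembly square: plain solid aluminium L, 20 mm thick, 300 g, standing on one leg; legs 150 mm long outside, 28 mm wide. Site: on the lying leg, mid-thickness, 14 mm above the sole, 90 mm behind the upright leg's outer face. x along the lying leg TOWARDS the upright, y across the thickness, z up. Gauge faces: sole and upright's outer (+x) face; outer corner notched 12 mm
- stand: heavy camera stand, does not slide: grey steel base plate 280 x 180 mm, flat top 16 mm above the bench, a square aluminium column in a steel U foot near one end. Origin: on the bench under the plate's middle; z up, x along its length; column axis at x = +80, y = 0 mm. Free area and the column's front face look to -x. Foot and bolt heads stay behind that face, within y +-48 mm
- column (a joint): lean of the column on its cross-bolt, rad: 0 = upright, positive = top leans to the stand's -x, over the free area. Plain 40 x 40 mm tube, top 258 mm above the plate; upright, its front face is at stand x = +60 mm. Bolt along stand y, 26 mm above the plate. The column stays where put, yields to about 2 N at 100 mm above the plate. Friction of the square on plate and column: about 0.6
- hex_key: the hex key for the cross-bolt, 6 mm bar, about 100 x 30 mm, lying on the base plate near its long edge on the +y side; origin at its middle, x along the long arm
- sample_cup: a white plastic sample cup with a red screw lid, 58 mm diameter, 62 mm tall; origin at the centre of its underside
- bolt_dish: a shallow steel dish holding socket screws, 84 mm diameter, 18 mm tall; origin at the centre of its underside
- beaker: a glass beaker, 72 mm diameter, 95 mm tall; origin at the centre of its underside
- wash_bottle: a white wash bottle with blue cap and spout, 68 mm diameter, 200 mm tall; origin at the centre of its underside
- bottle: a clear capped bottle with a paper label, 64 mm diameter, 200 mm tall; origin at the centre of its underside
- camera_arm: the stand's camera arm, not yet fitted: black clamp collar (64 mm square, 60 mm tall), bar and grey camera head, lying on the bench, about 270 x 100 mm; origin under the collar, x along the bar
Things that resemble listed ones, but are neither listed nor needed, are in the scene too. There is more than one size of the part that bears square_leg; the job needs the middle-sized.

How it is judged:
By the outcome, as a careful person would: the job done as asked, in the order asked, and still so for the second after the job is handed in, while the arm keeps its last pose, push and grip.
It also fails if it takes over 61 s, if anything falls off the work surface, if the arm or the gripper's body presses on something with over 40 N, if the wrist force passes 120 N, or if a joint passes its speed limit or range.

## Working session

There is one attempt and no reset: what is moved stays moved. The work goes in short steps, Python scripts to look and compute and a shell command to move; the robot and the scene stay as the last step left them, time stands still between calls to the robot, and variables do not carry over. Pictures are saved under pics/ and viewed, and the job is handed in when it is done.

```bash
mkdir -p pics; python3 - <<'E'
from plant import *
import cv2
print(sense())
for n in("scene","top"):
    im=grab_frame(n); cv2.imwrite(f"pics/{n}0.png",im[:,:,::-1]); c=calibration(n); print(n,c)
E
```

```text
{'t': 0.0, 'joint_pos': array([ 1.05338857e+00,  1.24479139e-01,  1.65162419e+00, -2.00460722e-05,
        1.36749247e+00, -8.26115267e-02]), 'joint_velocities': array([-0.00220609,  0.00240809, -0.00028365,  0.00118961, -0.00069834,
       -0.00171934]), 'tau': array([-1.78381210e-04, -4.17610753e+01, -3.59929276e+01,  7.74191343e-02,
        4.91447013e-02, -1.68493893e-04]), 'ee_pos': array([273.52686738, 588.96206517, 213.4332927 ]), 'tool_rot': array([ 2.15687618e-01,  9.76461903e-01, -9.59733809e-04, -2.86617138e-04]), 'force': array([-0.370159  ,  0.35954361,  0.16195219]), 'ft_torque': array([ 0.00900944,  0.02789841, -0.01926066]), 'grip_width': 95.08834567514909}
scene {'fx': 518.0924193901918, 'fy': 518.0924193901918, 'cx': 322.02507588526504, 'cy': 203.5943758566435, 'extrinsics': array([[-4.06823694e-01,  5.81769610e-01, -7.04300080e-01,
         1.63366360e+03],
       [ 9.13475498e-01,  2.65449795e-01, -3.08381127e-01,
         4.88531339e+02],
       [ 7.54954412e-03, -7.68817616e-01, -6.39423551e-01,
         1.09882051e+03],
       [ 0.00000000e+00,  0.00000000e+00,  0.00000000e+00,
         1.00000000e+00]])}
top {'fx': 454.3710117581824, 'fy': 454.3710117581824, 'cx': 328.37300071498953, 'cy': 197.61473351346385, 'extrinsics': array([[ 1.80664148e-02, -9.90857348e-01,  1.33698617e-01,
         3.10495364e+02],
       [-9.99692681e-01, -2.01718447e-02, -1.44097065e-02,
        -5.52326032e+00],
       [ 1.69749113e-02, -1.33397197e-01, -9.90917272e-01,
         1.30188784e+03],
       [ 0.00000000e+00,  0.00000000e+00,  0.00000000e+00,
         1.00000000e+00]])}
```

View pics/scene0.png

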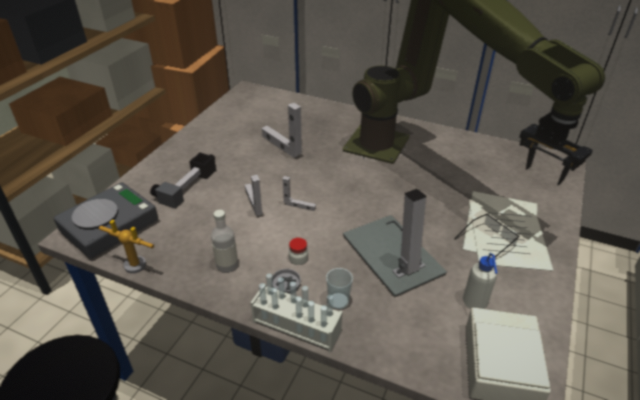

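View pics/top0.png

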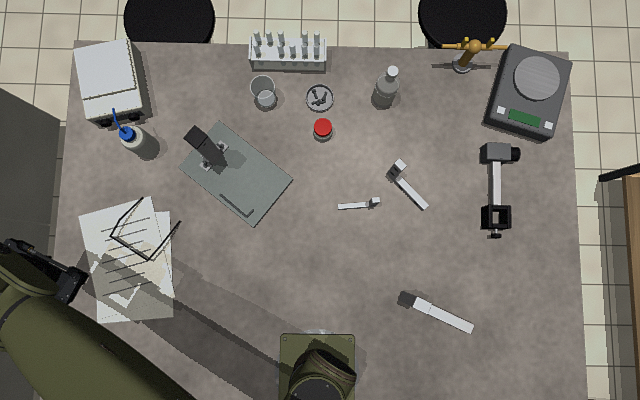

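Three L squares are candidates: A at top (360,204)/scene (295,195), small. B at top (408,185)/scene (256,197), apparently middle. C at top (437,312)/scene (285,135), large. I'll check with crops and measure.

```bash
python3 - <<'E'
import cv2,numpy as np
t=cv2.imread("pics/top0.png");s=cv2.imread("pics/scene0.png")
a=cv2.resize(t[140:260,330:490],None,fx=5,fy=5,interpolation=cv2.INTER_CUBIC)
b=cv2.resize(s[90:230,230:330],None,fx=4,fy=4,interpolation=cv2.INTER_CUBIC)
c=cv2.resize(t[110:235,170:300],None,fx=4.6,fy=4.6,interpolation=cv2.INTER_CUBIC)
d=cv2.resize(s[180:300,335:455],None,fx=4.6,fy=4.6,interpolation=cv2.INTER_CUBIC)
for n,i in zip("abcd",(a,b,c,d)): cv2.imwrite(f"pics/crop_{n}.png",i)
E
```

```text
(no output)
```

View pics/crop_a.png

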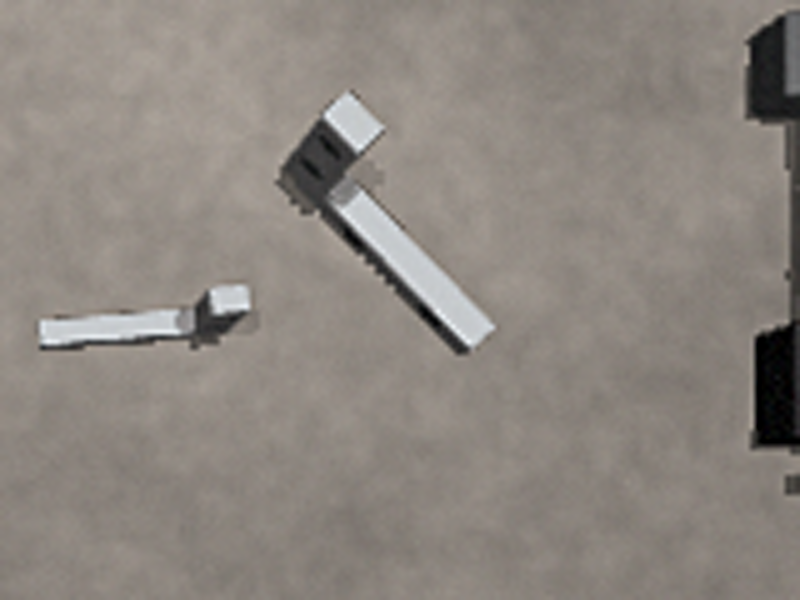

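View pics/crop_b.png

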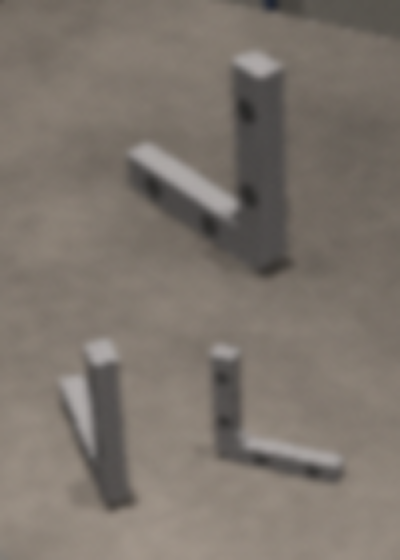

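View pics/crop_c.png

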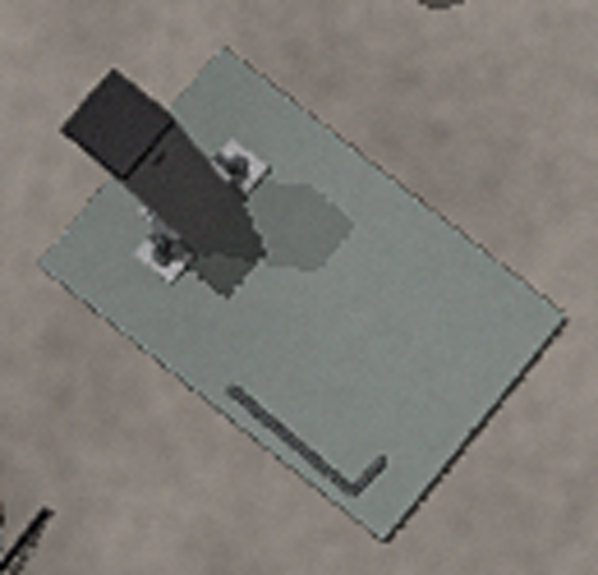

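View pics/crop_d.png

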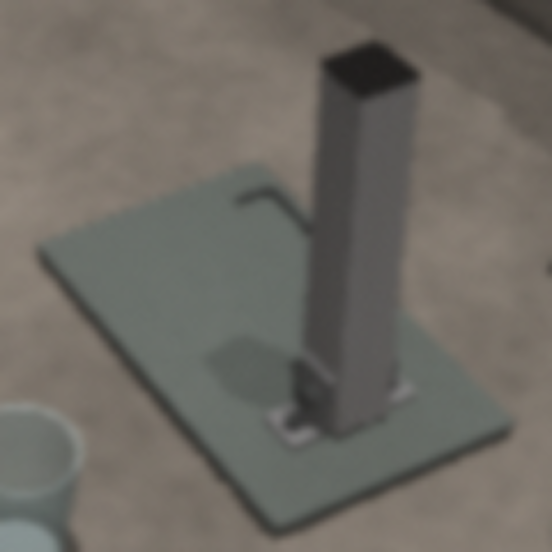

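```bash
cat > h.py <<'E'
import numpy as np,cv2
from plant import calibration
CT=calibration("top");CS=calibration("scene")
def ray(c,px):
    E=c["extrinsics"];d=np.array([(px[0]-c["cx"])/c["fx"],(px[1]-c["cy"])/c["fy"],1.]);return E[:3,3],E[:3,:3]@d
def onz(c,px,z):
    o,d=ray(c,px);return o+d*(z-o[2])/d[2]
def proj(c,p):
    E=c["extrinsics"];q=E[:3,:3].T@(np.asarray(p,float)-E[:3,3]);return np.array([c["fx"]*q[0]/q[2]+c["cx"],c["fy"]*q[1]/q[2]+c["cy"]])
E
python3 - <<'E'
from h import *
np.set_printoptions(precision=1,suppress=True)
t=cv2.imread("pics/top0.png");g=cv2.cvtColor(t,6)
def rects(x0,y0,x1,y1,th,k=5):
    a=cv2.resize(g[y0:y1,x0:x1],None,fx=k,fy=k,interpolation=cv2.INTER_CUBIC)
    m=(a>th).astype(np.uint8)
    n,l,st,ce=cv2.connectedComponentsWithStats(m)
    out=[]
    for i in range(1,n):
        if st[i,4]>800:
            pts=np.argwhere(l==i)[:,::-1]
            r=cv2.boxPoints(cv2.minAreaRect(pts.astype(np.float32)))
            out.append(((r+.5)/k-.5+[x0,y0],st[i,4]/k/k))
    return out
for r,ar in rects(380,150,440,220,185)+rects(390,280,485,345,185)+rects(330,190,390,220,185):
    print("area",ar,"px",r.tolist()); 
    for z in(28,150):
        P=np.array([onz(CT,p,z) for p in r]);e=np.roll(P,-1,0)-P
        print(z,P[:,:2].tolist(),np.linalg.norm(e,axis=1),np.degrees(np.arctan2(e[:,1],e[:,0])),P.mean(0))
# plate corners
k=4.6
for p in((225,48),(38,262),(385,541),(566,320)):
    q=(np.array(p)+.5)/k-.5+[170,110]; print(q,onz(CT,q,16))
E
```

```text
area 67.32000000000001 px [[394.1000032424927, 162.69999980926514], [399.00000381469727, 157.80000019073486], [406.2000026702881, 165.0], [401.3000030517578, 169.89999961853027]]
28 [[587.1628230570428, -210.59070129966773], [601.8148606098844, -224.71023539051018], [581.1958804335109, -245.3378310689284], [566.605540479726, -231.21074691851229]] [20.3 29.2 20.3 29.1] [ -43.9 -135.   135.9   45.1] [ 584.2 -228.    28. ]
150 [[560.6664323254822, -190.95143088643542], [573.9152469862106, -203.71873984198254], [555.2709426793992, -222.3708345458214], [542.0779168502219, -209.59669859849183]] [18.4 26.4 18.4 26.3] [ -43.9 -135.   135.9   45.1] [ 558.  -206.7  150. ]
area 232.64000000000001 px [[396.7966957092285, 181.18386840820312], [401.49728775024414, 176.70980834960938], [428.42226791381836, 204.99807739257812], [423.72167587280273, 209.47213745117188]]
28 [[533.59593181318, -218.22781371203087], [546.832802428065, -231.7081984364793], [467.0367597960883, -307.93354170504756], [454.017326727393, -294.4379029497244]] [ 18.9 110.4  18.8 110.2] [ -45.5 -136.3  134.    43.8] [ 500.4 -263
[... 1729 characters left out ...]
211791992, 206.30266761779785], [337.957971572876, 208.43601608276367]]
28 [[465.7080684794212, -50.38743982566168], [473.35509460006574, -128.13115109889964], [459.73719820605595, -129.28168031920097], [452.12354873495286, -51.64494540879643]] [78.1 13.7 78.  13.6] [ -84.4 -175.2   95.6    5.3] [462.7 -89.9  28. ]
150 [[450.84337684531886, -46.090805757770234], [457.75804870667514, -116.38901636374489], [445.4443356996916, -117.42935961611177], [438.55984401240164, -47.227880266738595]] [70.6 12.4 70.5 12.3] [ -84.4 -175.2   95.6    5.3] [448.2 -81.8 150. ]
[218.5 120. ] [705.3 299.6  16. ]
[177.9 166.6] [565.  408.7  16. ]
[253.3 227.2] [395.4 186.2  16. ]
[292.7 179.2] [535.3  79.2  16. ]
```

B is confirmed as the middle size: 20 mm thick, 28 mm upright, lying leg about 110 mm in view, yaw about 44°. A measures 14 mm wide and C about 173 mm in the same view. Plate corners give 280 x 178 mm, centre (550,243), yaw 52.4°. Next are the lean and the step to the grasp.

```bash
cat >> h.py <<'E'
from scipy.spatial.transform import Rotation as R
SC=np.array([550.2,243.4]);SY=np.radians(52.4)
sx=np.array([np.cos(SY),np.sin(SY)]);sy=np.array([-sx[1],sx[0]])
def st(p): p=np.asarray(p);d=p[:2]-SC;return np.array([d@sx,d@sy,p[2]])
def wld(x,y,z): return np.r_[SC+x*sx+y*sy,z]
def go(target,yaw,s):
    "yaw = world heading of tool x, deg; prints remaining step in tool units"
    Rm=R.from_quat(s["tool_rot"]);Rt=R.from_matrix(np.array([[np.cos(np.radians(yaw)),np.sin(np.radians(yaw)),0],[np.sin(np.radians(yaw)),-np.cos(np.radians(yaw)),0],[0,0,-1]]).T)
    d=Rm.inv().apply(np.asarray(target)-s["ee_pos"]);r=(Rm.inv()*Rt).as_rotvec()
    print("t %.2f"%s["t"],"pos",np.round(s["ee_pos"],1),"shift",np.round(d/80,3),"turn",np.round(r/1.5,4),"F",np.round(s["force"],1),"M",np.round(s["ft_torque"],2),"w %.1f"%s["grip_width"])
    x=Rm.apply([1,0,0]);print("tool x yaw %.2f"%np.degrees(np.arctan2(x[1],x[0])),"z",np.round(Rm.apply([0,0,1]),4))
E
python3 - <<'E'
from h import *
from plant import sense
np.set_printoptions(precision=1,suppress=True)
k=4.6
for p in((113,70),(62,130),(125,178),(175,125)):
    q=(np.array(p)+.5)/k-.5+[170,110]; P=onz(CT,q,273); print(q,st(P))
for p in((232,390),(355,492),(385,460)):
    q=(np.array(p)+.5)/k-.5+[170,110]; print("key",st(onz(CT,q,19)))
# scene top corners
k=4.6
for p in((322,63),(377,41),(419,74),(363,97)):
    q=(np.array(p)+.5)/k-.5+[335,180]; print("s",st(onz(CS,q,273)))
go([503.5,-259.6,150],44.2,sense())
E
```

```text
[194.2 124.8] [ 79.1 -19.1 273. ]
[183.1 137.9] [ 78.6  20.5 273. ]
[196.8 148.3] [ 37.8  19.4 273. ]
[207.7 136.8] [ 36.2 -17.  273. ]
key [-6.9 75.  19. ]
key [-106.6   76.    19. ]
key [-108.3   49.4   19. ]
s [ 47.3 -24.8 273. ]
s [ 45.5  14.2 273. ]
s [ 80.5  17.1 273. ]
s [ 82.3 -22.3 273. ]
t 0.10 pos [273.5 589.  213.5] shift [-7.1 -8.4  0.8] turn [-0.   0.   1.3] F [0.1 0.1 0.7] M [-0.  -0.   0.1] w 94.7
tool x yaw 155.09 z [-0. -0. -1.]
```

```bash
python3 -m creep '[[-0.2,-0.2,0,0,0,0.08],[-0.4,-0.4,0,0,0,0.16],[-0.6,-0.6,0,0,0,0.24],[-0.8,-0.8,0,0,0,0.32],[-1,-1,0,0,0,0.4]]' 0.6
python3 -m creep '[[-0.2,-0.06,0,0,0,0.08],[-0.4,-0.12,0,0,0,0.16],[-0.6,-0.18,0,0,0,0.24],[-0.8,-0.24,0,0,0,0.32],[-1,-0.3,0,0,0,0.4]]'
python3 - <<'E'
from h import *
from plant import sense
go([503.5,-259.6,150],44.2,sense())
E
```

```text
t: 0.52
ee_pos: [312.3, 481.5, 212.9]
tool_rot: [0.497, 0.868, -0.002, -0.0]
force: [-0.1, -0.4, 0.3]
grip_width: 67.3
t: 0.93
ee_pos: [332.0, 399.3, 212.5]
tool_rot: [0.733, 0.68, -0.002, 0.0]
force: [-0.3, -0.1, -0.1]
grip_width: 56.8
t 0.93 pos [332.  399.3 212.5] shift [-8.048  2.761  0.804] turn [-0.0005  0.0027  0.4826] F [-0.3 -0.1 -0.1] M [-0.03  0.02 -0.07] w 56.8
tool x yaw 85.67 z [-0.0023 -0.0033 -1.    ]
```

```bash
python3 -m creep '[[-0.2,0.07,0,0,0,0.08],[-0.4,0.14,0,0,0,0.16],[-0.6,0.2,0,0,0,0.24],[-0.8,0.27,0,0,0,0.32],[-1,0.34,0,0,0,0.4]]' >/dev/null
python3 -m creep '[[-0.15,0.2,0,0,0,0.02],[-0.3,0.4,0,0,0,0.04],[-0.45,0.6,0,0,0,0.06],[-0.6,0.8,0,0,0,0.08],[-0.75,1,0,0,0,0.08]]' >/dev/null
python3 -m creep '[[-0.15,0.2,0,0,0,0],[-0.3,0.4,0,0,0,0],[-0.45,0.6,0,0,0,0],[-0.6,0.8,0,0,0,0],[-0.75,1,0,0,0,0]]'
python3 - <<'E'
from h import *
from plant import sense
go([503.5,-259.6,150],44.2,sense())
E
```

```text
t: 2.18
ee_pos: [389.1, 118.2, 211.9]
tool_rot: [0.927, 0.375, -0.003, 0.001]
force: [0.8, 0.2, -0.6]
grip_width: 57.3
t 2.18 pos [389.1 118.2 211.9] shift [-2.251  4.388  0.788] turn [ 0.0001  0.004  -0.0017] F [ 0.8  0.2 -0.6] M [-0.06  0.13  0.02] w 57.3
tool x yaw 44.05 z [-0.0042 -0.0042 -1.    ]
```

```bash
python3 -m creep '[[-0.1,0.2,0,0,0,0],[-0.2,0.4,0,0,0,0],[-0.3,0.6,0,0,0,0],[-0.4,0.8,0,0,0,0],[-0.5,1,0,0,0,0]]' >/dev/null
python3 -m creep '[[-0.1,0.2,0,0,0,0],[-0.2,0.4,0,0,0,0],[-0.3,0.6,0,0,0,0],[-0.4,0.8,0,0,0,0],[-0.5,1,0,0,0,0]]' >/dev/null
python3 -m creep '[[-0.1,0.2,0,0,0,0],[-0.2,0.4,0,0,0,0],[-0.3,0.6,0,0,0,0],[-0.4,0.8,0,0,0,0],[-0.5,1,0,0,0,0]]' >/dev/null
python3 -m creep '[[-0.1,0.2,0,0,0,0],[-0.2,0.4,0,0,0,0],[-0.3,0.6,0,0,0,0],[-0.4,0.8,0,0,0,0],[-0.5,1,0,0,0,0]]'
python3 - <<'E'
from h import *
from plant import sense
go([503.5,-259.6,150],44.2,sense())
E
```

```text
t: 3.85
ee_pos: [495.9, -226.3, 210.6]
tool_rot: [0.927, 0.375, -0.004, 0.0]
force: [0.0, 0.5, -1.0]
grip_width: 57.0
t 3.85 pos [ 495.9 -226.3  210.6] shift [-0.215  0.367  0.758] turn [-0.0019  0.0049 -0.0022] F [ 0.   0.5 -1. ] M [-0.08  0.14 -0.01] w 57.0
tool x yaw 44.01 z [-0.0072 -0.0031 -1.    ]
```

```bash
python3 -m creep '[[-0.12,0.2,0,0,0.005,0],[-0.235,0.367,0.2,-0.002,0.005,-0.002],[-0.235,0.367,0.4,-0.002,0.005,-0.002],[-0.235,0.367,0.6,-0.002,0.005,-0.002],[-0.235,0.367,0.76,-0.002,0.005,-0.002]]' 0.6
python3 - <<'E'
from h import *
from plant import sense,grab_frame
go([502.3,-261,50],44.2,sense())
for n,(x0,y0,x1,y1) in dict(top=(340,120,480,240),scene=(200,60,340,220)).items():
    im=grab_frame(n)[y0:y1,x0:x1,::-1]; cv2.imwrite(f"pics/{n}1.png",cv2.resize(im,None,fx=4,fy=4,interpolation=2) if n=="top" else cv2.resize(im,None,fx=3.6,fy=3.6,interpolation=2))
E
```

```text
t: 4.27
ee_pos: [501.6, -260.6, 147.9]
tool_rot: [0.927, 0.376, -0.0, -0.001]
force: [0.5, -0.7, -0.6]
grip_width: 57.0
t 4.27 pos [ 501.6 -260.6  147.9] shift [0.003 0.012 1.224] turn [-0.0013  0.0002 -0.0006] F [ 0.5 -0.7 -0.6] M [-0.02  0.14 -0.03] w 57.0
tool x yaw 44.15 z [-0.0015  0.0012 -1.    ]
```

View pics/top1.png

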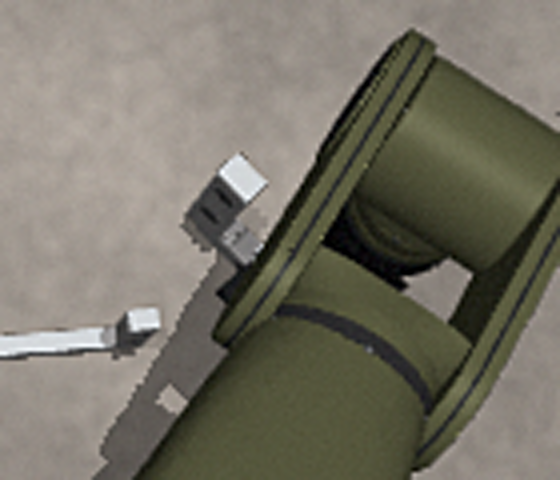

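View pics/scene1.png

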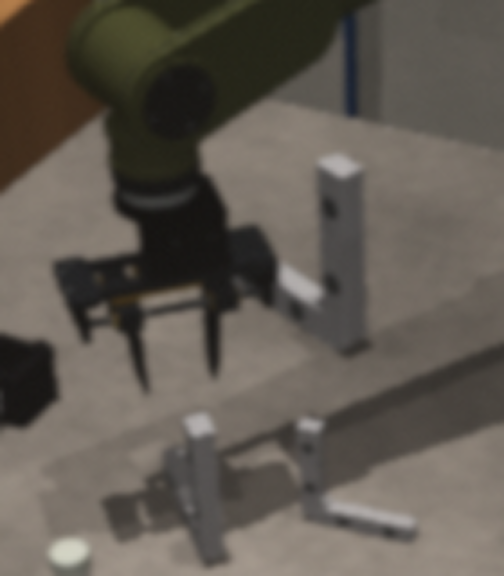

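The picture shows the open fingers straddling the lying leg of B (scene crop about (175,370)), with the body's wide side across the leg and clear of the upright at (200,425). Descending.

```bash
python3 -m creep '[[0,0.01,0.2,0,0,0],[0,0.01,0.4,0,0,0],[0,0.01,0.6,0,0,0],[0,0.01,0.8,0,0,0],[0,0.01,0.95,0,0,0]]'
python3 - <<'E'
from h import *
from plant import sense
go([502.3,-261,4],44.2,sense())
E
```

```text
t: 4.78
ee_pos: [500.7, -259.6, 70.0]
tool_rot: [0.926, 0.376, -0.002, -0.002]
force: [-0.2, 0.3, 0.9]
grip_width: 56.9
t 4.78 pos [ 500.7 -259.6   70. ] shift [0.003 0.031 0.825] turn [-0.0038  0.0008  0.0001] F [-0.2  0.3  0.9] M [-0.12  0.11  0.01] w 56.9
tool x yaw 44.21 z [-0.0048  0.0032 -1.    ]
```

```bash
python3 -m creep '[[0,0.03,0.2,0,0,0],[0,0.03,0.4,0,0,0],[0,0.03,0.6,-0.004,0,0],[0,0.03,0.8,-0.004,0,0],[0,0.03,0.81,-0.004,0,0]]'
python3 - <<'E'
from h import *
from plant import sense
go([502.3,-261,4],44.2,sense())
E
```

```text
t: 5.2
ee_pos: [500.3, -259.8, 2.5]
tool_rot: [0.926, 0.376, -0.002, -0.002]
force: [-1.5, -0.1, -1.1]
grip_width: 57.3
t 5.20 pos [ 500.3 -259.8    2.5] shift [ 0.007  0.028 -0.019] turn [-0.003   0.0015  0.0003] F [-1.5 -0.1 -1.1] M [-0.05  0.16  0.02] w 57.3
tool x yaw 44.23 z [-0.0048  0.0016 -1.    ]
```

```bash
python3 -m creep '[[0.005,0.03,-0.02,-0.003,0.0015,0],[0.005,0.03,-0.02,-0.003,0.0015,0],[0.005,0.03,-0.02,-0.003,0.0015,0],[0.005,0.03,-0.02,-0.003,0.0015,0],[0.005,0.03,-0.02,-0.003,0.0015,0]]' 
python3 -m creep '[[0,0,0,0,0,0],[0,0,0,0,0,0],[0,0,0,0,0,0],[0,0,0,0,0,0],[0,0,0,0,0,0]]' 0 50
python3 -m creep '[[0,0,0,0,0,0],[0,0,0,0,0,0],[0,0,0,0,0,0],[0,0,0,0,0,0],[0,0,0,0,0,0]]'
python3 - <<'E'
from h import *
from plant import sense
go([502.3,-261,4],44.2,sense())
E
```

```text
t: 5.62
ee_pos: [503.0, -261.7, 5.2]
tool_rot: [0.926, 0.376, 0.001, 0.001]
force: [-0.5, -0.2, -0.1]
grip_width: 56.9
t: 6.03
ee_pos: [503.0, -261.6, 5.2]
tool_rot: [0.926, 0.376, 0.001, 0.001]
force: [-0.8, 0.8, 0.5]
grip_width: 29.2
t: 6.45
ee_pos: [502.7, -261.4, 5.1]
tool_rot: [0.926, 0.376, 0.0, 0.0]
force: [-0.4, 1.9, 1.3]
grip_width: 19.8
t 6.45 pos [ 502.7 -261.4    5.1] shift [ 0.    -0.008  0.013] turn [ 0.0007 -0.0001  0.0004] F [-0.4  1.9  1.3] M [0.09 0.37 0.01] w 19.8
tool x yaw 44.23 z [ 8.e-04 -6.e-04 -1.e+00]
```

```bash
python3 -m creep '[[0,0,-0.1,0,0,0],[0,0,-0.3,0,0,0],[0,0,-0.5,0,0,0],[0,0,-0.75,0,0,0],[0,0,-1,0,0,0]]'
python3 -m creep '[[0,0,-0.2,0,0,0],[0,0,-0.4,0,0,0],[0,0,-0.5,0,0,0],[0,0,-0.6,0,0,0],[0,0,-0.6,0,0,0]]'
python3 - <<'E'
from h import *
from plant import sense,grab_frame
print(wld(-67,0,130));go(wld(-67,0,130),52.4,sense())
im=grab_frame("scene")[60:220,180:340,::-1]; cv2.imwrite("pics/scene2.png",cv2.resize(im,None,fx=3.6,fy=3.6,interpolation=2))
E
```

```text
t: 6.87
ee_pos: [502.0, -261.1, 85.3]
tool_rot: [0.926, 0.376, -0.0, -0.0]
force: [1.0, -0.5, -3.2]
grip_width: 19.9
t: 7.28
ee_pos: [502.7, -261.6, 134.9]
tool_rot: [0.926, 0.377, 0.001, 0.001]
force: [0.0, 0.4, -2.5]
grip_width: 19.7
[509.32027402 190.3165939  130.        ]
t 7.28 pos [ 502.7 -261.6  134.9] shift [ 4.    -3.989  0.053] turn [ 0.0016 -0.     -0.095 ] F [ 0.   0.4 -2.5] M [-0.18  0.23 -0.03] w 19.7
tool x yaw 44.24 z [ 0.0018 -0.0016 -1.    ]
```

View pics/scene2.png

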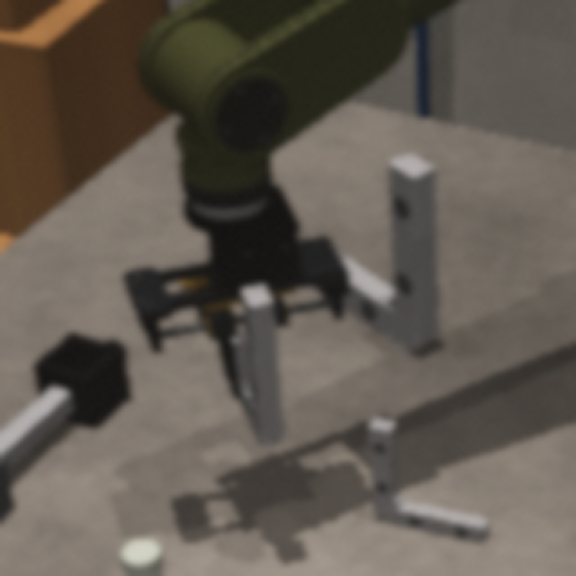

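The square is held upright and level, clear of the small square. Carrying it over to the stand.

```bash
python3 -m creep '[[0.1,-0.1,0,0,0,0],[0.3,-0.3,0,0,0,0],[0.5,-0.5,0,0,0,0],[0.75,-0.75,0,0,0,0],[1,-1,0,0,0,0]]' >/dev/null
python3 -m creep '[[0.2,-0.2,0,0,0,0],[0.4,-0.4,0,0,0,0],[0.6,-0.6,0,0,0,0],[0.8,-0.8,0,0,0,0],[1,-1,0,0,0,0]]' >/dev/null
python3 -m creep '[[0.2,-0.2,0,0,0,0],[0.4,-0.4,0,0,0,0],[0.6,-0.6,0,0,0,0],[0.8,-0.8,0,0,0,0],[0.9,-0.9,0,0,0,-0.05]]'
python3 - <<'E'
from h import *
from plant import sense
go(wld(-67,0,130),52.4,sense())
E
```

```text
t: 8.58
ee_pos: [502.5, 73.5, 128.9]
tool_rot: [0.911, 0.412, -0.003, -0.003]
force: [0.3, -1.0, -2.9]
grip_width: 19.4
t 8.58 pos [502.5  73.5 128.9] shift [ 1.153 -0.901 -0.01 ] turn [-0.0053  0.0021 -0.0434] F [ 0.3 -1.  -2.9] M [-0.21  0.2   0.01] w 19.4
tool x yaw 48.67 z [-0.0081  0.0026 -1.    ]
```

```bash
python3 -m creep '[[0.2,-0.2,0,0,0,-0.01],[0.4,-0.4,0,0,0,-0.02],[0.6,-0.6,0,0,0,-0.03],[0.8,-0.8,0,-0.005,0.002,-0.043],[0.95,-0.9,0,-0.005,0.002,-0.043]]'
python3 -m creep '[[0,0,0,0,0,0],[0,0,0,0,0,0],[0,0,0,0,0,0],[0,0,0,0,0,0],[0,0,0,0,0,0]]'
python3 - <<'E'
from h import *
from plant import sense,grab_frame
go(wld(-67,0,25),52.4,sense())
for n,(x0,y0,x1,y1) in dict(top=(160,90,310,240),scene=(320,60,470,310)).items():
    im=grab_frame(n)[y0:y1,x0:x1,::-1]; cv2.imwrite(f"pics/{n}3.png",cv2.resize(im,None,fx=4 if n=="top" else 2.4,fy=4 if n=="top" else 2.4,interpolation=2)); cv2.imwrite(f"pics/{n}3f.png",grab_frame(n)[:,:,::-1])
E
```

```text
t: 9.0
ee_pos: [496.3, 180.3, 127.4]
tool_rot: [0.897, 0.442, -0.002, -0.001]
force: [0.6, 0.5, -2.5]
grip_width: 19.8
t: 9.42
ee_pos: [496.2, 179.5, 127.2]
tool_rot: [0.897, 0.442, -0.002, -0.001]
force: [0.3, -1.1, -3.2]
grip_width: 19.5
t 9.42 pos [496.2 179.5 127.2] shift [0.21  0.051 1.277] turn [-0.0022  0.0018  0.0003] F [ 0.3 -1.1 -3.2] M [-0.17  0.18  0.02] w 19.5
tool x yaw 52.42 z [-0.0042 -0.     -1.    ]
```

View pics/top3.png

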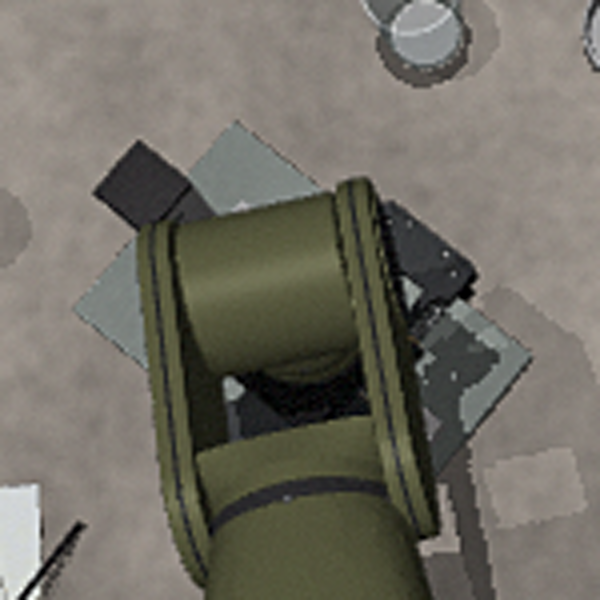

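View pics/scene3.png

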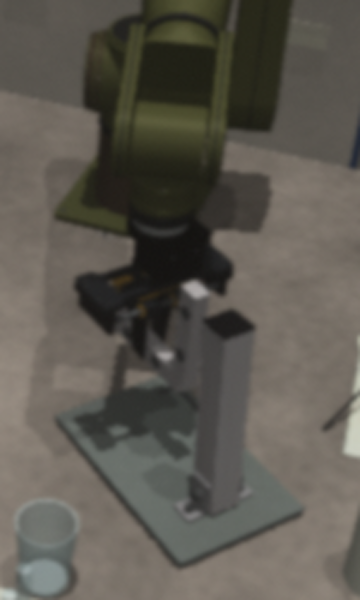

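```bash
python3 - <<'E'
from h import *
for z in range(127,480,40): print(z,np.round((proj(CS,[496,180,z])-[320,60])*2.4), np.round((proj(CT,[496,180,z])-[160,90])*4))
for px in((152,225),(345,180),(435,530),(350,190),(380,370)): print(px,[np.round(st(onz(CT,(np.array(px)+.5)/4-.5+[160,90],z)),0).tolist() for z in(300,350,400)])
# square upright top face in scene crop
for p in((195,290),):
    q=(np.array(p)+.5)/2.4-.5+[320,60]; print(st(onz(CS,q,127-5+150)))
for p in((205,318),(229,333),(253,323),(229,311)):
    q=(np.array(p)+.5)/2.4-.5+[320,60]; print("col",st(onz(CS,q,273)))
E
```

```text
127 [147. 347.] [364. 383.]
167 [150. 322.] [354. 373.]
207 [153. 295.] [344. 362.]
247 [155. 268.] [333. 351.]
287 [158. 240.] [321. 338.]
327 [162. 210.] [308. 325.]
367 [165. 180.] [294. 310.]
407 [168. 148.] [279. 294.]
447 [172. 115.] [262. 277.]
(152, 225) [[30.0, 14.0, 300.0], [11.0, 16.0, 350.0], [-7.0, 17.0, 400.0]]
(345, 180) [[-37.0, -73.0, 300.0], [-53.0, -68.0, 350.0], [-68.0, -62.0, 400.0]]
(435, 530) [[-203.0, 47.0, 300.0], [-210.0, 47.0, 350.0], [-217.0, 47.0, 400.0]]
(350, 190) [[-43.0, -71.0, 300.0], [-58.0, -65.0, 350.0], [-73.0, -60.0, 400.0]]
(380, 370) [[-123.0, -2.0, 300.0], [-134.0, -0.0, 350.0], [-145.0, 2.0, 400.0]]
[ -2.59755309  -0.95951572 272.        ]
col [ 44.23372673 -20.99270724 273.        ]
col [ 76.93283342 -13.43628283 273.        ]
col [ 75.16908733  19.26343318 273.        ]
col [ 46.37851758   8.98091634 273.        ]
```

Clearance check: the wrist fork's cheek reaches about 77 mm ahead of the TCP and drops below the column top, so a grip 92 mm behind the face leaves only 5–10 mm. I'll set the square on the plate first, then re-grip farther back.

```bash
python3 -m creep '[[0.1,0.03,0,-0.002,0.002,0],[0.21,0.05,0.2,-0.002,0.002,0],[0.21,0.05,0.4,-0.002,0.002,0],[0.21,0.05,0.6,-0.002,0.002,0],[0.21,0.05,0.8,-0.002,0.002,0]]'
python3 -m creep '[[0,0,0.15,0,0,0],[0,0,0.3,0,0,0],[0,0,0.4,0,0,0],[0,0,0.42,0,0,0],[0,0,0.42,0,0,0]]'
python3 - <<'E'
from h import *
from plant import sense
go(wld(-67,0,21.5),52.4,sense())
E
```

```text
t: 10.03
ee_pos: [510.5, 191.0, 63.1]
tool_rot: [0.897, 0.442, 0.001, -0.0]
force: [0.2, 0.6, -2.0]
grip_width: 19.6
t: 10.45
ee_pos: [510.4, 191.0, 29.0]
tool_rot: [0.897, 0.442, 0.001, -0.0]
force: [0.1, 0.2, -2.9]
grip_width: 20.0
t 10.45 pos [510.4 191.   29. ] shift [-0.015 -0.005  0.094] turn [ 0.     -0.0008  0.0003] F [ 0.1  0.2 -2.9] M [-0.21  0.23  0.03] w 20.0
tool x yaw 52.42 z [ 8.e-04  1.e-03 -1.e+00]
```

```bash
python3 -m creep '[[0,0,0.04,0,0,0],[0,0,0.07,0,0,0],[0,0,0.09,0,0,0],[0,0,0.1,0,0,0],[0,0,0.1,0,0,0]]'
python3 - <<'E'
from h import *
from plant import sense,grab_frame
go(wld(-67,0,21.5),52.4,sense())
for n in("top","scene"): cv2.imwrite(f"pics/{n}4f.png",grab_frame(n)[:,:,::-1])
t=cv2.imread("pics/top4f.png")[90:240,160:310];s=cv2.imread("pics/scene4f.png")[130:290,320:470]
cv2.imwrite("pics/both4.png",np.hstack([cv2.resize(t,(400,400),interpolation=2),cv2.resize(s,(375,400),interpolation=2)]))
E
```

```text
t: 10.87
ee_pos: [510.6, 191.1, 21.2]
tool_rot: [0.897, 0.442, 0.001, -0.0]
force: [0.2, 0.5, -3.4]
grip_width: 19.8
t 10.87 pos [510.6 191.1  21.2] shift [-0.017 -0.007 -0.003] turn [ 0.0002 -0.0011  0.0003] F [ 0.2  0.5 -3.4] M [-0.18  0.16 -0.05] w 19.8
tool x yaw 52.43 z [ 0.0013  0.0011 -1.    ]
```

View pics/both4.png

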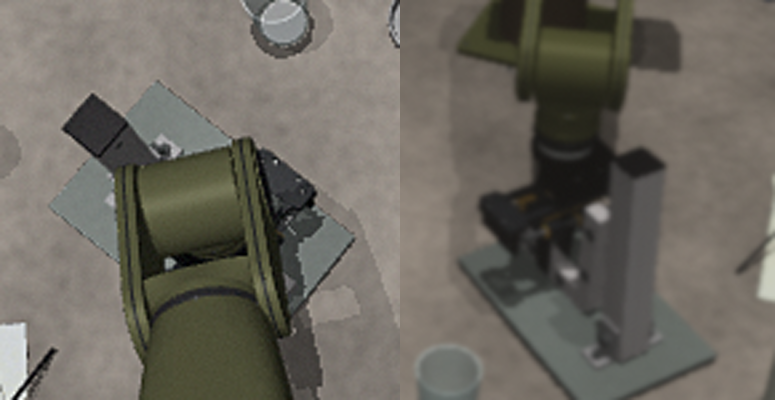

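```bash
python3 -m creep '[[0,0,0.01,0,0,0],[0,0,0.015,0,0,0],[0,0,0.02,0,0,0],[0,0,0.025,0,0,0],[0,0,0.025,0,0,0]]'
python3 - <<'E'
from h import *
from plant import sense
go(wld(-67,0,21.5),52.4,sense())
q=(np.array([118,170])+.5)/(400/150)-.5+[160,90]
for z in(280,300,320): print(st(onz(CT,q,z)))
E
```

```text
t: 11.38
ee_pos: [510.7, 191.1, 21.1]
tool_rot: [0.897, 0.442, 0.0, -0.0]
force: [-5.8, -2.9, 10.9]
grip_width: 19.8
t 11.38 pos [510.7 191.1  21.1] shift [-0.018 -0.007 -0.005] turn [-0.0001 -0.0006  0.0004] F [-5.8 -2.9 10.9] M [-0.46  1.31 -0.03] w 19.8
tool x yaw 52.43 z [ 4.e-04  8.e-04 -1.e+00]
[ 14.68383265  18.3947112  280.        ]
[  7.6741049  18.7791265 300.       ]
[  0.66437715  19.1635418  320.        ]
```

```bash
python3 -m creep '[[0,0,0,0,0,0],[0,0,0,0,0,0],[0,0,0,0,0,0],[0,0,0,0,0,0],[0,0,0,0,0,0]]' 0.42
python3 -m creep '[[0,0,0,0,0,0],[-0.04,0,0,0,0,0],[-0.1,0,0,0,0,0],[-0.16,0,0,0,0,0],[-0.19,0,0,0,0,0]]'
python3 - <<'E'
from h import *
from plant import sense
go(wld(-83,0,21),52.4,sense())
E
```

```text
t: 11.8
ee_pos: [510.7, 191.1, 21.0]
tool_rot: [0.897, 0.442, 0.0, -0.0]
force: [0.4, 0.5, -0.1]
grip_width: 39.3
t: 12.22
ee_pos: [500.8, 178.5, 20.7]
tool_rot: [0.897, 0.442, 0.0, -0.0]
force: [1.4, -0.3, -0.4]
grip_width: 39.9
t 12.22 pos [500.8 178.5  20.7] shift [-0.017 -0.006 -0.003] turn [-0.0003 -0.0003  0.0002] F [ 1.4 -0.3 -0.4] M [-0.13  0.13  0.  ] w 39.9
tool x yaw 52.42 z [-1.e-04  6.e-04 -1.e+00]
```

```bash
python3 -m creep '[[0,0,0,0,0,0],[0,0,0,0,0,0],[0,0,0,0,0,0],[0,0,0,0,0,0],[0,0,0,0,0,0]]' 0 55
python3 -m creep '[[0,0,0,0,0,0],[0,0,0,0,0,0],[0,0,0,0,0,0],[0,0,0,0,0,0],[0,0,0,0,0,0]]'
python3 - <<'E'
from h import *
from plant import sense,grab_frame
go(wld(-48,0,21),52.4,sense())
s=grab_frame("scene")[120:280,330:450,::-1];cv2.imwrite("pics/scene5.png",cv2.resize(s,None,fx=3.7,fy=3.7,interpolation=2))
E
```

```text
t: 12.63
ee_pos: [500.9, 178.5, 20.8]
tool_rot: [0.897, 0.442, 0.0, -0.0]
force: [-1.1, 0.2, 0.6]
grip_width: 19.6
t: 13.05
ee_pos: [500.9, 178.5, 20.8]
tool_rot: [0.897, 0.442, 0.0, -0.0]
force: [0.0, -0.5, 0.4]
grip_width: 19.9
t 13.05 pos [500.9 178.5  20.8] shift [ 0.419 -0.006 -0.002] turn [-0.0002 -0.0002  0.0003] F [ 0.  -0.5  0.4] M [-0.15  0.2  -0.01] w 19.9
tool x yaw 52.43 z [-0.e+00  4.e-04 -1.e+00]
```

View pics/scene5.png

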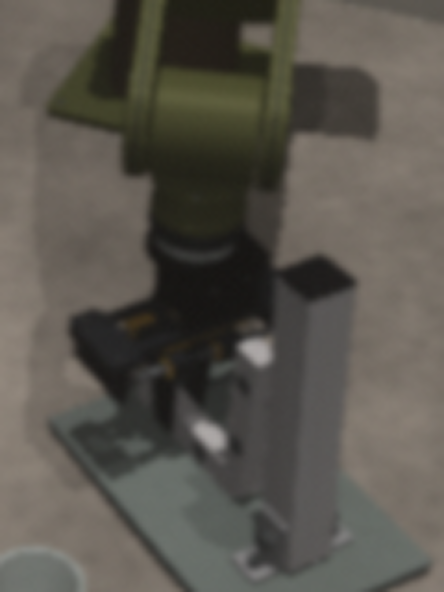

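```bash
python3 -m creep '[[0.04,0,0.005,0,0,0],[0.08,0,0.005,0,0,0],[0.12,0,0.005,0,0,0],[0.16,0,0.005,0,0,0],[0.2,0,0.005,0,0,0]]'
python3 - <<'E'
from h import *
from plant import sense
s=sense();go(wld(-48,0,21),52.4,s);print("Fstand",s["force"][:2]@sx,s["force"][:2]@sy,st(s["ee_pos"]))
E
python3 -m creep '[[0.02,0,0.005,0,0,0],[0.04,0,0.005,0,0,0],[0.06,0,0.005,0,0,0],[0.08,0,0.005,0,0,0],[0.1,0,0.005,0,0,0]]'
python3 - <<'E'
from h import *
from plant import sense
s=sense();go(wld(-48,0,21),52.4,s);print("Fstand",s["force"][:2]@sx,s["force"][:2]@sy,st(s["ee_pos"]))
E
```

```text
t: 13.52
ee_pos: [510.9, 191.2, 20.8]
tool_rot: [0.897, 0.442, -0.0, 0.0]
force: [-1.5, -4.2, 5.4]
grip_width: 19.7
t 13.52 pos [510.9 191.2  20.8] shift [ 0.216 -0.009 -0.002] turn [-0.      0.0001  0.0004] F [-1.5 -4.2  5.4] M [-0.58  0.49  0.01] w 19.7
tool x yaw 52.44 z [-1.e-04 -1.e-04 -1.e+00]
Fstand -4.281060930553739 -1.3582254280052122 [-65.30428012  -0.74912001  20.8066951 ]
t: 13.93
ee_pos: [516.0, 197.5, 20.8]
tool_rot: [0.897, 0.442, -0.0, 0.0]
force: [-3.5, -5.5, 8.0]
grip_width: 19.7
t 13.93 pos [516.  197.5  20.8] shift [ 0.115 -0.011 -0.002] turn [0.0001 0.0005 0.0006] F [-3.5 -5.5  8. ] M [-0.97  0.76 -0.02] w 19.7
tool x yaw 52.45 z [-3.e-04 -7.e-04 -1.e+00]
Fstand -6.436360325812206 -0.6004594386959026 [-57.18404588  -0.91736076  20.8104664 ]
```

```bash
python3 -m creep '[[0.015,0,0.004,0,0,0],[0.03,0,0.004,0,0,0],[0.045,0,0.004,0,0,0],[0.06,0,0.004,0,0,0],[0.07,0,0.004,0,0,0]]'
python3 - <<'E'
from h import *
from plant import sense
s=sense();go(wld(-48,0,21),52.4,s);print("Fstand",s["force"][:2]@sx,s["force"][:2]@sy,st(s["ee_pos"]))
E
python3 -m creep '[[0.01,0,0.003,0,0,0],[0.02,0,0.003,0,0,0],[0.03,0,0.003,0,0,0],[0.03,0,0.003,0,0,0],[0.03,0,0.003,0,0,0]]'
python3 - <<'E'
from h import *
from plant import sense,grab_frame
s=sense();go(wld(-48,0,21),52.4,s);print("Fstand",s["force"][:2]@sx,s["force"][:2]@sy,st(s["ee_pos"]))
s=grab_frame("scene")[120:280,330:450,::-1];s=cv2.resize(s,None,fx=3.7,fy=3.7,interpolation=2)
t=grab_frame("top")[110:200,160:240,::-1];t=cv2.resize(t,(350,394),interpolation=2);t=np.vstack([t,np.zeros((592-394,350,3),np.uint8)])
cv2.imwrite("pics/both6.png",np.hstack([s,t]))
E
```

```text
t: 14.35
ee_pos: [519.5, 201.7, 20.8]
tool_rot: [0.897, 0.442, -0.001, 0.001]
force: [-4.9, -4.7, 7.1]
grip_width: 19.7
t 14.35 pos [519.5 201.7  20.8] shift [ 0.047 -0.013 -0.003] turn [0.0002 0.0013 0.0008] F [-4.9 -4.7  7.1] M [-0.74  0.63 -0.02] w 19.7
tool x yaw 52.47 z [-0.001  -0.0017 -1.    ]
Fstand -6.674234320973356 0.9840257734971476 [-51.76204851  -1.06086158  20.80587781]
t: 14.77
ee_pos: [521.0, 203.6, 20.8]
tool_rot: [0.897, 0.442, -0.001, 0.001]
force: [-2.6, -3.3, 4.9]
grip_width: 19.3
t 14.77 pos [521.  203.6  20.8] shift [ 0.017 -0.014 -0.002] turn [0.0002 0.0016 0.0009] F [-2.6 -3.3  4.9] M [-0.49  0.51  0.02] w 19.3
tool x yaw 52.48 z [-0.0012 -0.0021 -1.    ]
Fstand -4.210404632182759 0.030649531306108813 [-49.33984296  -1.15245831  20.82768541]
```

View pics/both6.png

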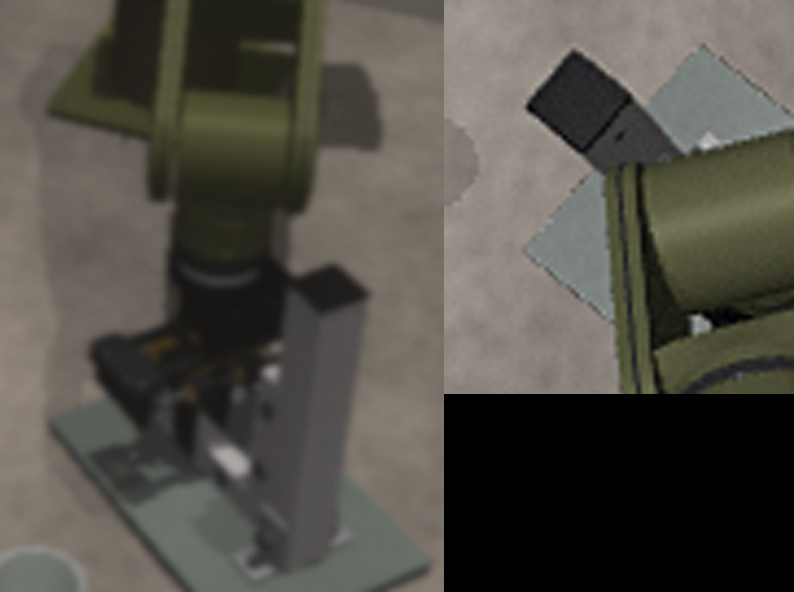

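```bash
python3 -m creep '[[0.01,0,0.004,0,0.0015,0.001],[0.02,0,0.004,0,0.0015,0.001],[0.03,0,0.004,0,0.0015,0.001],[0.03,0,0.004,0,0.0015,0.001],[0.03,0,0.004,0,0.0015,0.001]]'
python3 - <<'E'
from h import *
from plant import sense
s=sense();go(wld(-48,0,21),52.4,s);print("Fstand",s["force"][:2]@sx,s["force"][:2]@sy,st(s["ee_pos"]))
E
python3 -m creep '[[0.01,0,0.005,0,0.0015,0],[0.02,0,0.005,0,0.0015,0],[0.03,0,0.005,0,0.0015,0],[0.03,0,0.005,0,0.0015,0],[0.03,0,0.005,0,0.0015,0]]'
python3 - <<'E'
from h import *
from plant import sense
s=sense();go(wld(-48,0,21),52.4,s);print("Fstand",s["force"][:2]@sx,s["force"][:2]@sy,st(s["ee_pos"]))
E
```

```text
t: 15.28
ee_pos: [522.5, 205.4, 20.8]
tool_rot: [0.897, 0.442, -0.0, 0.0]
force: [-3.8, -3.6, 5.9]
grip_width: 19.6
t 15.28 pos [522.5 205.4  20.8] shift [-0.012 -0.015 -0.002] turn [0.0001 0.0007 0.    ] F [-3.8 -3.6  5.9] M [-0.59  0.67  0.05] w 19.6
tool x yaw 52.40 z [-5.e-04 -1.e-03 -1.e+00]
Fstand -5.186248767543355 0.78569728997314 [-47.07137159  -1.23548254  20.80594132]
t: 15.7
ee_pos: [523.4, 206.5, 20.8]
tool_rot: [0.897, 0.442, -0.001, 0.0]
force: [-5.0, -6.4, 7.6]
grip_width: 19.9
t 15.70 pos [523.4 206.5  20.8] shift [-0.031 -0.016 -0.003] turn [-0.0001  0.0011  0.0004] F [-5.  -6.4  7.6] M [-1.03  0.86  0.01] w 19.9
tool x yaw 52.44 z [-0.0011 -0.0013 -1.    ]
Fstand -8.120905308081888 -0.0038956124399280867 [-45.54061496  -1.30214967  20.76422676]
```

```bash
python3 -m creep '[[0.01,0,0.006,0,0.001,0],[0.02,0,0.006,0,0.001,0],[0.03,0,0.006,0,0.001,0],[0.03,0,0.006,0,0.001,0],[0.03,0,0.006,0,0.001,0]]'
python3 - <<'E'
from h import *
from plant import sense
s=sense();go(wld(-48,0,21),52.4,s);print("Fstand",s["force"][:2]@sx,s["force"][:2]@sy,st(s["ee_pos"]))
E
python3 -m creep '[[0.01,0,0.006,0,0.001,0],[0.02,0,0.006,0,0.001,0],[0.03,0,0.006,0,0.001,0],[0.03,0,0.006,0,0.001,0],[0.03,0,0.006,0,0.001,0]]'
python3 - <<'E'
from h import *
from plant import sense,grab_frame
s=sense();go(wld(-48,0,21),52.4,s);print("Fstand",s["force"][:2]@sx,s["force"][:2]@sy,st(s["ee_pos"]))
s=grab_frame("scene")[120:280,330:450,::-1];s=cv2.resize(s,None,fx=3.7,fy=3.7,interpolation=2)
T=grab_frame("top")[:,:,::-1];cv2.imwrite("pics/top7f.png",T)
t=T[110:200,160:240];t=cv2.resize(t,(350,394),interpolation=2);t=np.vstack([t,np.zeros((592-394,350,3),np.uint8)])
cv2.imwrite("pics/both7.png",np.hstack([s,t]))
E
```

```text
t: 16.12
ee_pos: [523.5, 206.6, 20.8]
tool_rot: [0.897, 0.442, -0.003, 0.001]
force: [-9.7, -11.4, 13.4]
grip_width: 19.8
t 16.12 pos [523.5 206.6  20.8] shift [-0.032 -0.016 -0.002] turn [-0.0007  0.0044  0.001 ] F [ -9.7 -11.4  13.4] M [-1.61  1.47  0.08] w 19.8
tool x yaw 52.49 z [-0.0049 -0.0045 -1.    ]
Fstand -14.965166188797188 0.7554993621467192 [-45.47888648  -1.2935467   20.7945202 ]
t: 16.53
ee_pos: [523.5, 206.6, 20.7]
tool_rot: [0.897, 0.443, -0.006, 0.002]
force: [-9.6, -11.4, 13.2]
grip_width: 20.1
t 16.53 pos [523.5 206.6  20.7] shift [-0.032 -0.016 -0.003] turn [-0.0014  0.0076  0.0016] F [ -9.6 -11.4  13.2] M [-1.61  1.38  0.07] w 20.1
tool x yaw 52.54 z [-0.0086 -0.0078 -0.9999]
Fstand -14.876251293266307 0.7030524198744805 [-45.4393425   -1.29613747  20.72016543]
```

View pics/both7.png

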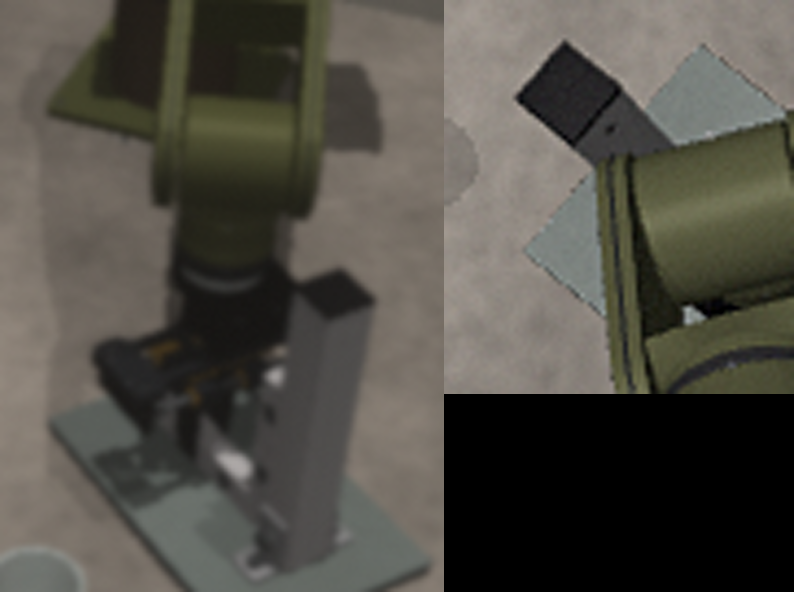

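```bash
python3 - <<'E'
from h import *
k=4.375
def lab(ps):
    for p in ps:
        q=(np.array(p)-[444,0]+.5)/k-.5+[160,110]; print(np.round(q,1),np.round(st(onz(CT,q,274)),1))
lab([(565,40),(515,97),(572,147),(622,92)])
t=cv2.imread("pics/top7f.png");cv2.imwrite("pics/cap7.png",cv2.resize(t[110:160,170:220],None,fx=11,fy=11,interpolation=2))
E
```

```text
[187.3 118.8] [100.6 -20.  274. ]
[175.8 131.8] [100.6  20.  274. ]
[188.9 143.2] [ 59.5  21.7 274. ]
[200.3 130.6] [ 58.6 -17.4 274. ]
```

View pics/cap7.png

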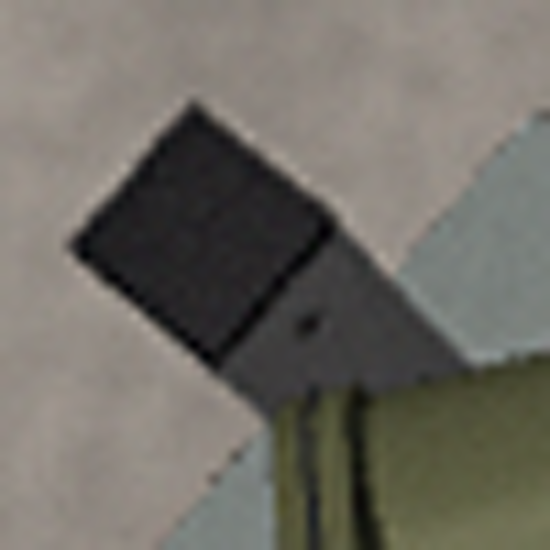

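```bash
python3 -m creep '[[0.02,0,0.006,0,0.004,0],[0.02,0,0.006,0,0.006,0],[0.02,0,0.006,0,0.008,0],[0.02,0,0.006,0,0.008,0],[0.02,0,0.006,0,0.008,0]]'
python3 - <<'E'
from h import *
from plant import sense
s=sense();go(wld(-48,0,21),52.4,s);print("Fstand",s["force"][:2]@sx,s["force"][:2]@sy,st(s["ee_pos"]))
E
```

```text
t: 17.05
ee_pos: [523.6, 206.7, 20.7]
tool_rot: [0.897, 0.443, -0.002, -0.0]
force: [-7.5, -7.5, 9.7]
grip_width: 19.4
t 17.05 pos [523.6 206.7  20.7] shift [-0.033 -0.017 -0.003] turn [-0.0017  0.0025  0.0021] F [-7.5 -7.5  9.7] M [-1.52  1.27  0.02] w 19.4
tool x yaw 52.58 z [-0.0044 -0.0014 -1.    ]
Fstand -10.532573527428289 1.3332287394177174 [-45.34296525  -1.31240707  20.7310743 ]
```

```bash
python3 -m creep '[[0.02,0,0.008,-0.001,0.004,0.001],[0.03,0,0.01,-0.002,0.006,0.002],[0.04,0,0.012,-0.002,0.008,0.002],[0.04,0,0.012,-0.002,0.008,0.002],[0.04,0,0.012,-0.002,0.008,0.002]]'
python3 - <<'E'
from h import *
from plant import sense
s=sense();go(wld(-48,0,21),52.4,s);print("Fstand",s["force"][:2]@sx,s["force"][:2]@sy,st(s["ee_pos"]))
E
```

```text
t: 17.47
ee_pos: [523.6, 206.7, 20.7]
tool_rot: [0.897, 0.442, -0.001, -0.0]
force: [-11.3, -12.3, 17.8]
grip_width: 20.0
t 17.47 pos [523.6 206.7  20.7] shift [-0.034 -0.017 -0.003] turn [-0.0006  0.0005  0.0012] F [-11.3 -12.3  17.8] M [-2.53  2.26  0.09] w 20.0
tool x yaw 52.50 z [-1.2e-03 -1.0e-04 -1.0e+00]
Fstand -16.62392466679359 1.4606948364361383 [-45.25191239  -1.33640965  20.71777047]
```

```bash
python3 -m creep '[[0.04,0,0.01,-0.001,0.006,0.001],[0.05,0,0.008,-0.001,0.008,0.001],[0.06,0,0.008,-0.001,0.009,0.001],[0.06,0,0.008,-0.001,0.009,0.001],[0.06,0,0.008,-0.001,0.009,0.001]]'
python3 - <<'E'
from h import *
from plant import sense
s=sense();go(wld(-48,0,21),52.4,s);print("Fstand",s["force"][:2]@sx,s["force"][:2]@sy,st(s["ee_pos"]))
E
```

```text
t: 17.88
ee_pos: [523.6, 206.8, 20.7]
tool_rot: [0.897, 0.443, -0.0, -0.001]
force: [-14.4, -17.3, 20.1]
grip_width: 19.7
t 17.88 pos [523.6 206.8  20.7] shift [-0.035 -0.016 -0.003] turn [-0.0008  0.0001  0.0016] F [-14.4 -17.3  20.1] M [-3.32  2.69  0.05] w 19.7
tool x yaw 52.54 z [-1.1e-03  6.0e-04 -1.0e+00]
Fstand -22.434889666402285 0.8429615711132534 [-45.20929562  -1.30343866  20.72494714]
```

```bash
python3 -m creep '[[0.05,0,0.006,-0.001,0.003,0.001],[0.05,0,0.006,-0.001,0.003,0.001],[0.05,0,0.006,-0.001,0.003,0.001],[0.05,0,0.006,-0.001,0.003,0.001],[0.05,0,0.006,-0.001,0.003,0.001]]'
python3 - <<'E'
from h import *
from plant import sense
s=sense();go(wld(-48,0,21),52.4,s);print("Fstand",s["force"][:2]@sx,s["force"][:2]@sy,st(s["ee_pos"]),"M",s["ft_torque"][:2]@sy)
E
```

```text
t: 18.3
ee_pos: [523.6, 206.7, 20.7]
tool_rot: [0.897, 0.443, -0.003, 0.001]
force: [-12.7, -15.1, 17.2]
grip_width: 20.1
t 18.30 pos [523.6 206.7  20.7] shift [-0.034 -0.016 -0.003] turn [-0.0009  0.0044  0.0016] F [-12.7 -15.1  17.2] M [-2.66  2.23  0.03] w 20.1
tool x yaw 52.54 z [-0.005  -0.0044 -1.    ]
Fstand -19.724766764241142 0.9013376855293593 [-45.29042093  -1.27913609  20.71902652] M 3.472160622469481
```

```bash
python3 -m creep '[[0.05,0,0.003,-0.001,0.004,0.001],[0.055,0,0.002,-0.001,0.005,0.001],[0.055,0,0.002,-0.001,0.005,0.001],[0.055,0,0.002,-0.001,0.005,0.001],[0.055,0,0.002,-0.001,0.005,0.001]]'
python3 - <<'E'
from h import *
from plant import sense,grab_frame
s=sense();go(wld(-48,0,21),52.4,s);print("Fstand",s["force"][:2]@sx,s["force"][:2]@sy,st(s["ee_pos"]),"M",s["ft_torque"][:2]@sy)
T=grab_frame("top")[:,:,::-1];S=grab_frame("scene")[:,:,::-1];cv2.imwrite("pics/top8f.png",T)
a=cv2.resize(T[110:160,170:220],(400,400),interpolation=2);b=cv2.resize(S[170:270,350:450],(400,400),interpolation=2)
cv2.imwrite("pics/both8.png",np.hstack([a,b]))
E
```

```text
t: 18.72
ee_pos: [523.6, 206.7, 20.8]
tool_rot: [0.897, 0.443, -0.005, 0.002]
force: [-12.3, -16.8, 16.5]
grip_width: 19.6
t 18.72 pos [523.6 206.7  20.8] shift [-0.033 -0.016 -0.003] turn [-0.001   0.007   0.0016] F [-12.3 -16.8  16.5] M [-2.57  2.13  0.08] w 19.6
tool x yaw 52.54 z [-0.0075 -0.0074 -0.9999]
Fstand -20.791845030483273 -0.5034202315972145 [-45.36144522  -1.30870103  20.76041508] M 3.3373897238381556
```

View pics/both8.png

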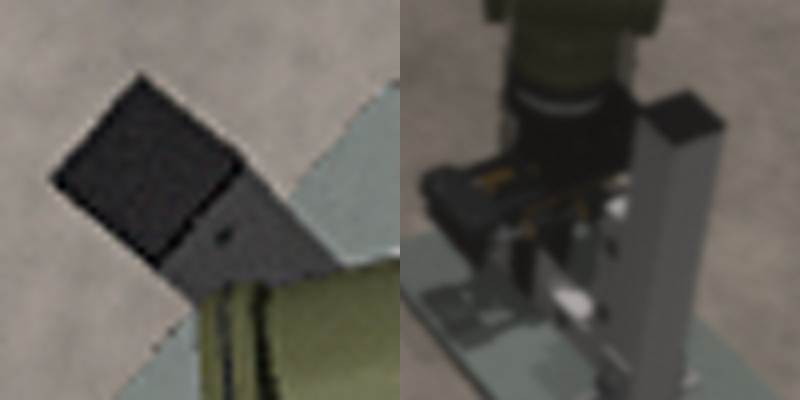

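```bash
python3 -m creep '[[0.05,0,0,-0.001,0.005,0.001],[0.055,0,-0.003,-0.001,0.007,0.001],[0.055,0,-0.003,-0.001,0.007,0.001],[0.055,0,-0.003,-0.001,0.007,0.001],[0.055,0,-0.003,-0.001,0.007,0.001]]'
python3 - <<'E'
from h import *
from plant import sense
s=sense();go(wld(-48,0,21),52.4,s);print("Fstand",s["force"][:2]@sx,s["force"][:2]@sy,st(s["ee_pos"]),"M",s["ft_torque"][:2]@sy)
E
```

```text
t: 19.23
ee_pos: [523.6, 206.7, 20.7]
tool_rot: [0.897, 0.442, -0.005, 0.002]
force: [-11.1, -15.8, 13.7]
grip_width: 19.9
t 19.23 pos [523.6 206.7  20.7] shift [-0.034 -0.016 -0.003] turn [-0.001   0.0072  0.0014] F [-11.1 -15.8  13.7] M [-2.55  1.81  0.02] w 19.9
tool x yaw 52.52 z [-0.0077 -0.0077 -0.9999]
Fstand -19.2928612960722 -0.7946399338624861 [-45.26464238  -1.29962664  20.71428871] M 3.123686788453311
```

```bash
python3 - <<'E'
from h import *
from plant import sense,grab_frame
for i in range(6):
    T=grab_frame("top");s=sense();print(round(s["t"],2),np.round([s["force"][:2]@sx,s["force"][:2]@sy,s["force"][2]],1),np.round(st(s["ee_pos"]),2),round(s["grip_width"],1))
S=grab_frame("scene")[:,:,::-1]
cv2.imwrite("pics/fin.png",np.vstack([cv2.resize(T[:,:,::-1],(480,300)),cv2.resize(S,(480,300))]))
E
```

```text
19.28 [-19.8  -0.8  14.3] [-45.27  -1.33  20.74] 19.9
19.33 [-20.3   0.1  14.3] [-45.29  -1.3   20.71] 19.6
19.38 [-19.4   0.3  13.9] [-45.3   -1.29  20.71] 19.4
19.43 [-19.3  -0.   13.2] [-45.28  -1.3   20.72] 19.5
19.48 [-18.2  -0.8  14.1] [-45.28  -1.3   20.71] 19.9
19.53 [-19.8  -1.3  13.9] [-45.28  -1.31  20.72] 19.4
```

View pics/fin.png

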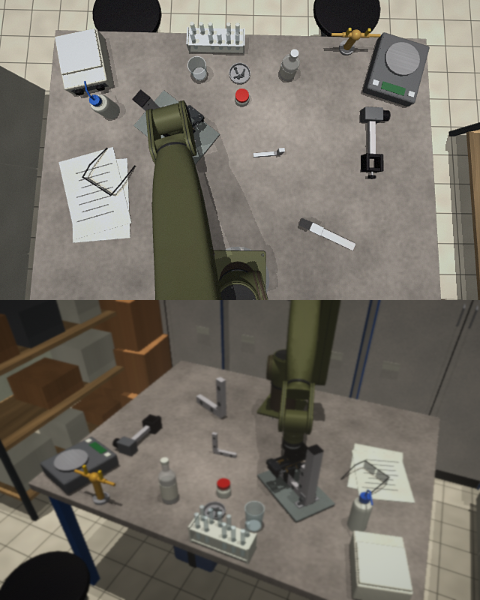

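The push is steady, everything else is in place, and the column is upright. Handing in.

```bash
python3 -c "
from plant import *
print(sign_off())"
```

```text
the job is handed in; nothing more can be done
None
```

I picked up the middle-sized square and set it on the plate. I re-gripped it about 16 mm farther back so the wrist would clear the column. Then I slid it into the corner until it stood the column upright, and handed in at about 19.5 s, still gripping and pressing.

**Column:** its cap centre is at stand x ≈ 79.8 mm in the top view, where 80 is upright. It leaned about 0.09 rad at the start. The image resolves this to about 2–4 mrad.

**Push:** steady over the last 0.3 s at about 19–20 N forward, and about 17 N on the plate including the square's weight. Allowing for friction under the sole, 9 N or more of the forward push should reach the column; I could not measure that share directly.

**Flatness:** sole flatness is inferred, not seen. The tool-tip height held at about 20.7 mm while the push changed.

**Disagreements:**
- The tool ended tilted about 11 mrad forward in its grip.
- The face position worked out from the grip came to about 62.5 mm, against 60 expected.

**Surroundings:** the other items look unmoved in the last pictures. The arm hid part of the plate in the top view, so I did not confirm the hex key at the end.

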